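# Lock a register frame onto the twin studs of a block-printing bed

## Robot

A 7-joint arm with a two-finger parallel gripper is mounted at the origin on the work surface. World frame = base frame: x ahead of the robot, y to its left, z up, the work surface at z = 0. Lengths are in m, angles in rad, forces in N, time in s.
With the tool pointing down it reaches from about 0.425 to 0.925 m from the base axis. Payload 6.8 kg.
Tool frame: the origin (TCP) lies at the very end of the fingers, on their centre line; the grasp point (between the pads) lies r.grasp_offset behind it (r.grasp_offset is the distance from the TCP to the grasp point, in m); z points along the fingers, y is the direction in which the jaws open and shut (so a half turn about z gives the same grasp; the last joint's range is limited). The gripper opens to 85 mm and grips with 20 to 120 N. Pads are 22 mm wide; open, the fingers measure 114 mm over their backs; the gripper's body (76 mm by 85 mm) begins 54 mm behind the grasp point. The pads swing forward as they close: fully open they stand 13 mm farther back than shut.
Start: joints at [-1.293, 0.477, 0.022, 1.555, -0.011, 1.109, -0.083], TCP at [0.254, 0.625, 0.231] pointing down, gripper open.
Joint ranges: [-2.96, 2.96], [-0.34, 2.1], [-1.41, 1.46], [0.24, 2.44], [-1.37, 4.51], [0.17, 1.92], [-2.96, 2.96]. Speed limits (rad/s): [2.39, 2.39, 3.14, 3.14, 3.14, 3.14, 3.14].

## Interface

Orientations are given as a rotation vector (axis times angle).
In Python, from bench import r gives the robot as it stands.
- The arm moves only by the shell command python3 -m jog 'ROWS' [FORCE]. ROWS is JSON, one flat list of numbers, 7 for each row, row after row: the turn, a rotation vector about the tool's x, y, z normalised to -1 to 1, where 1 is 180 degrees, then the shift along the tool's x, y, z normalised to -1 to 1, where 1 is 200 mm, then the opening, from 0 (shut) to 1 (fully open). In form: [wx, wy, wz, x, y, z, hand, wx, wy, wz, x, y, z, hand, ...]. A call has 1 to 12 rows; each row is the pose to reach, as a shift and turn from the pose measured when the call began, along the tool's axes at that moment, turning the shorter way round; what a row does not reach only later rows make up. A row lasts 1/10 s, in which the tool goes at most 50 mm and 8.59 degrees, less where a joint would pass 70% of its speed; a pose out of reach is approached as far as the arm can. A call with a number of a shift or a turn outside -1 to 1 is refused whole. A call with a gripper value outside its range is refused whole. The fingers move at their own pace and stop on an object; FORCE is the grip in N (left out, the last holds). Time passes only in rows, so rows that repeat a pose let the fingers close. It gives the time, the measured TCP pose, the force and the opening at its end, in the units of the state.
- r.get_obs(): the state, without advancing time (a new reading comes with each control period).
- r.grab_frame(name): name is "scene" or "top" or "wrist"; returns the picture (420x560x3 uint8, red, green, blue); there is no depth.
- r.calibration(name): a dict with "K" (3x3 intrinsics, pixels), "origin" and "rotation" of the camera in the world; the wrist camera has in their place "T_tool_cam" (4x4, takes a point from camera to tool coordinates, whose origin is the TCP and whose axes are the flange's). Camera axes: x right, y up, looking along -z (the intrinsics and any distortion apply to the point x, -y, -z); pixel columns grow to the right and rows downward; lengths in m; the calibration is good to about 2 mm. A picture is of the moment at which its call begins: read the wrist's pose just before it. calibration takes no time and is no camera call.
- r.hand_in(): hands the job in, once; it reports no verdict.
The state is a dict: "clock": time; "joints": joint angles; "qvel": joint speeds; "tau": joint torques, N m; "tcp_pos": TCP position; "orientation": TCP orientation; "contact_force": force on the tool from outside, world axes, zero at the start; "moment": the same for the moment, N m; "grip_width": finger opening in m.
Only numpy, scipy, OpenCV 4.12 (cv2) and the standard library are available. Lean on these libraries where they do the work, as an engineer would, in place of code of your own. Each camera call takes 0.05 s, during which the arm holds its last target.

## Task

Lock the metal register frame onto the printing bed: pick it up by its wooden grip, lower it so that both headed studs come up through the wide ends of its two keyholes and it lies flat on the bed, then slide it under the stud heads until its edge is fully against the bed's fence, and let go. The stud bar is clamped by hand and stands up to 12 mm to either side of the bed's centre, so feel for the studs gently: never push the sprung studs down to the bottom of their travel, never drive the frame hard into the bed or fence, and leave the other things on the table alone.

Things in the scene. Friction and masses are not known exactly. Their poses are not given: they have to be found in the camera images.
- bed: Plywood printing bed, fixed to the table, 190 (its x) x 264 (its y) x 20 mm high; origin at the centre of its underside, z up, top face at z = 20 mm. A dark wooden fence 12 mm high runs along its +x edge. Two dark lino blocks 3 mm high (76 x 30 mm, centred at x = 7, y = -48 and +48 mm) lie on top and fit in the frame's windows.
- bed_top (a point): Centre of the bed's top face. A flush stud bar crosses here along bed y and carries two steel studs at bed x = 0, 188 mm apart (nominal y = -94, +94 mm). The bar is clamped anywhere from -12 to +12 mm along bed y: both studs shift together, no turn, unmeasured. Stud: head 13 mm across, 1 mm chamfer, 4 mm thick, top 12.5 mm above the bed's top; shank 7 mm across, 8.5 mm long.
- fence (a point): Middle of the fence's inner face at bed x = +84 mm, y = 0, at the bed's top face. With the frame's origin over the bed's (plus the bar's shift in y) and not turned against it, the heads pass the wide keyhole ends and the frame lies flat, underside on the bed; from there it slides 14 mm in bed +x to meet the fence. Resting on the heads its underside is 12.5 mm over the bed or a little less.
- frame: Loose flat aluminium register frame, 140 (its x) x 232 (its y) x 6 mm thick, 0.3 to 0.45 kg, with two windows and a centre bar; origin at the centre of its underside, z up. Its x axis and the bed's are never more than 0.95 rad apart at the start, and must end parallel, so no half turn is needed.
- grip (a point): Centre of the frame's wooden grip block, 22 (frame x) x 50 (frame y) mm, standing on the centre bar from 6 to 46 mm above the underside, straight over the origin (this point: 26 mm up). Grasp it firmly across the 22 mm.
- keyhole (a point): One keyhole's wide end (on the underside, frame x = 0, y = +94 mm); its twin is at y = -94 mm. Each is a 16 mm square centred at x = 0, opening on its -x side into a slot 10.5 mm wide that ends at x = -19 mm.
- studs (a joint): How far both studs together are pressed down against their spring (m): 0 = fully up, 0.006 = bottomed. They begin to give at about 2 N and take about 2.5 N more per mm. Sliding the frame's underside over the heads under light pressure keeps them down; they spring up when both wide keyhole ends are over them.
- tube_a: Bystander, to be left alone: small aluminium paint tube lying flat, 110 x 34 x 18 mm. Origin at its middle on the table.
- tube_b: Bystander, to be left alone: small aluminium paint tube lying flat, 110 x 34 x 18 mm. Origin at its middle on the table.
- tube_c: Bystander, to be left alone: small aluminium paint tube lying flat, 110 x 34 x 18 mm. Origin at its middle on the table.
- tape: Bystander, to be left alone: cardboard-brown roll of tape lying flat, 100 mm across, 48 mm high. Origin at its middle on the table.
- jar: Bystander, to be left alone: ink jar, 60 mm across, 65 mm high. Origin at its middle on the table.
- brayer: Bystander, to be left alone: ink roller with a black 40 mm barrel and a wooden handle, lying down, about 160 mm long. Origin at its middle on the table.
- pot: Bystander, to be left alone: terracotta pot with pencils, 100 mm across, 150 mm high with the pencils. Origin at its middle on the table.

How it is judged:
At the end, for the whole second after the job is handed in: The frame lies flat on the bed (underside within 2.5 mm of its top face, tilt under 0.03 rad) with both studs through its keyholes, slid under the heads to within 3 mm of the fence (bed x of its origin 11 to 16.5 mm, y within 15 mm, turned less than 0.05 rad from the bed), released and at rest (z of frame in the frame of bed between 0.017 and 0.0225 m and x of frame in the frame of bed between 0.011 and 0.0165 m and y of frame in the frame of bed between -0.015 and 0.015 m and angle between the x axis of frame and the x axis of bed, either way round below 0.05 rad and angle between frame's own z axis and vertical below 0.03 rad and linear speed of frame below 0.02 m/s); the robot touches nothing.
It fails at once if the sprung studs are pressed more than 5 mm down (bottomed) (value of joint studs above 0.005 m).
It fails at once if the frame is pressed on the bed or its fence with more than 80 N (contact force between frame and bed above 80 N).
It fails at once if a bystander is moved more than 20 mm (distance of any of tube_a, tube_b, tube_c, tape, jar, brayer, pot from where it was at the start of the episode above 0.02 m).
It also fails if it takes over 58 s, if anything falls off the work surface, if the arm or the gripper's body presses on something with over 40 N, if the wrist force passes 120 N, or if a joint passes its speed limit or range.

## Working session

There is one attempt and no reset: what is moved stays moved. The work goes in short steps, Python scripts to look and compute and a shell command to move; the robot and the scene stay as the last step left them, time stands still between calls to the robot, and variables do not carry over. Pictures are saved under pics/ and viewed, and the job is handed in when it is done.

```bash
ls; mkdir -p pics
python3 - <<'E'
from bench import r
import cv2
o=r.get_obs();print(o);print(r.grasp_offset)
for n in("scene","top"):
    cv2.imwrite(f"pics/{n}0.png",r.grab_frame(n)[:,:,::-1])
for n in("scene","top","wrist"):print(n,r.calibration(n))
E
```

```text
pics
{'clock': 0.0, 'joints': array([-1.29309692,  0.47780562,  0.02234165,  1.55643891, -0.01151668,
        1.10930465, -0.08309704]), 'qvel': array([ 0.00066931,  0.0006085 , -0.00085744, -0.00023284, -0.00056184,
        0.00018657, -0.00040367]), 'tau': array([-7.89733258e-04, -5.96428657e+01,  1.60774883e+00, -2.81208497e+01,
        1.24125404e-02,  8.97985505e-03,  2.85627607e-05]), 'tcp_pos': array([0.25379108, 0.62483685, 0.23032735]), 'orientation': array([-6.02192681e-01, -3.08310165e+00,  2.84919541e-03]), 'contact_force': array([-0.5131841 ,  0.27300032,  0.01905506]), 'moment': array([-0.01817896,  0.019133  , -0.016294  ]), 'grip_width': 0.08580296273784542}
0.0187
scene {'K': array([[390.68741376,   0.        , 275.20146939],
       [  0.        , 390.68741376, 214.73172719],
       [  0.        ,   0.        ,   1.        ]]), 'origin': array([ 1.0738162 , -0.83643753,  0.750481  ]), 'rotation': array([0.92226822, 0.20979755, 0.45827107])}
top {'K': array([[381.64904672,   0.        , 285.09802304],
       [  0.        , 381.64904672, 202.66203396],
       [  0.        ,   0.        ,   1.        ]]), 'origin': array([ 0.38760241, -0.01507298,  1.02547208]), 'rotation': array([ 0.19039504, -0.17929871, -1.5667544 ])}
wrist {'K': array([[373.67430492,   0.        , 272.37698226],
       [  0.        , 373.67430492, 216.15816296],
       [  0.        ,   0.        ,   1.        ]]), 'T_tool_cam': array([[ 2.22587386e-04,  9.48374248e-01,  3.17153331e-01,
         8.12864927e-02],
       [ 9.99999947e-01, -1.35091022e-04, -2.97870204e-04,
        -2.41697489e-04],
       [-2.39647864e-04,  3.17153381e-01, -9.48374228e-01,
        -1.42737572e-01],
       [ 0.00000000e+00,  0.00000000e+00,  0.00000000e+00,
         1.00000000e+00]])}
```

View pics/scene0.png

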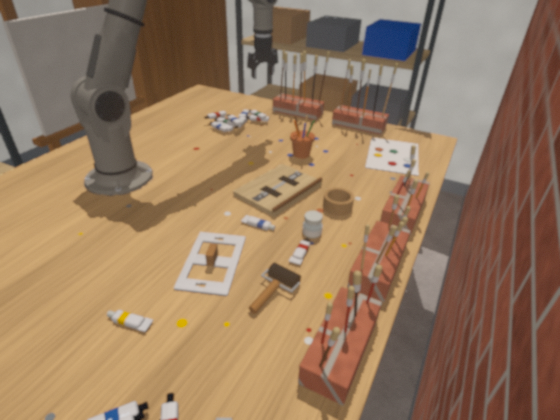

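View pics/top0.png

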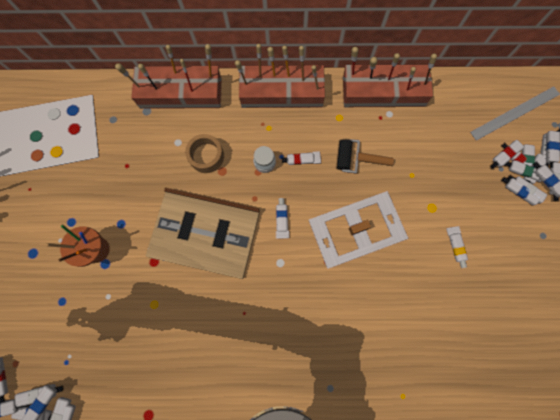

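The top view shows the bed at about (205,232), with the fence along its upper edge. The frame is at about (358,230), with the grip near (361,228). The tube lies between them at (282,218).

```bash
cat > h.py <<'E'
import numpy as np,cv2
from bench import r
from scipy.spatial.transform import Rotation as R
def cam(n,obs=None):
    c=r.calibration(n);K=c["K"]
    if n=="wrist":
        o=obs or r.get_obs();T=np.eye(4);T[:3,:3]=R.from_rotvec(o["orientation"]).as_matrix();T[:3,3]=o["tcp_pos"];T=T@c["T_tool_cam"];return K,T[:3,3],T[:3,:3]
    return K,np.array(c["origin"]),R.from_rotvec(c["rotation"]).as_matrix()
def ray(C,uv):
    K,o,M=C;d=np.array([(uv[0]-K[0,2])/K[0,0],-(uv[1]-K[1,2])/K[1,1],-1.]);return o,M@d
def onz(C,uv,z):
    o,d=ray(C,uv);return o+d*(z-o[2])/d[2]
def proj(C,p):
    K,o,M=C;q=M.T@(np.array(p)-o);return np.array([K[0,0]*q[0]/-q[2]+K[0,2],K[1,1]*-q[1]/-q[2]+K[1,2]])
E
python3 - <<'E'
import cv2
im=cv2.imread("pics/top0.png")
a=im[180:285,140:270];cv2.imwrite("pics/c1.png",cv2.resize(a,None,fx=6,fy=5.7,interpolation=cv2.INTER_CUBIC))
a=im[185:275,300:415];cv2.imwrite("pics/c2.png",cv2.resize(a,None,fx=6,fy=6,interpolation=cv2.INTER_CUBIC))
print(im[220,335],im[262,325],im[205,350],im[215,330],im[240,390])
E
```

```text
[ 83 130 174] [135 140 160] [162 166 176] [167 170 177] [164 167 175]
```

Run:
```python
from h import *
im=cv2.imread("pics/top0.png");C=cam("top")
hsv=cv2.cvtColor(im,cv2.COLOR_BGR2HSV)
m=((hsv[...,1]<60)&(hsv[...,2]>110)).astype(np.uint8)
n,l,s,c=cv2.connectedComponentsWithStats(m)
for i in range(1,n):
    if s[i,4]>60:print(i,s[i],c[i])
i=l[262,328] or l[258,331];print(i)
x=[i for i in range(1,n) if 300<s[i,0]<330 and s[i,4]>600]
for i in x:
    pts=np.column_stack(np.where(l==i))[:,::-1].astype(np.float32)
    W=np.array([onz(C,p,0.006)[:2] for p in pts],np.float32)*1000
    rc=cv2.minAreaRect(W);print(rc,cv2.boxPoints(rc))
    hull=cv2.convexHull(pts);print(cv2.minAreaRect(pts))
```

```text
3 [346  65  42  16 152] [359.72368421  76.76315789]
4 [134  67  16  16  75] [138.58666667  76.58666667]
8 [171  79  16  19 102] [179.64705882  85.20588235]
12 [254  79  48  18 181] [281.43093923  82.54143646]
15 [389  78  20  19 104] [397.96153846  84.03846154]
17 [471  87  89  53 944] [514.36440678 113.06673729]
18 [   0   95   99   81 5533] [ 46.86716067 134.61467558]
31 [548 131  12  11 124] [553.56451613 136.        ]
32 [535 138  25  42 527] [548.43643264 162.72675522]
35 [509 140  26  20 248] [522.12903226 148.54435484]
36 [254 146  20  25 353] [262.65439093 157.25212465]
37 [300 152  21  12 216] [310.4212963  157.62962963]
38 [493 152  17  14 139] [501.61870504 158.18705036]
39 [287 154   7  11  64] [290.265625 159.046875]
41 [511 161  21  13 161] [519.37267081 166.33540373]
45 [507 173  40  32 556] [527.92625899 188.41726619]
47 [551 181   9  14  75] [556.33333333 187.98666667]
48 [ 309  192   99   76 2648] [357.46978852 229.32401813]
49 [276 198  11  13  98] [281.03061224 205.2755102 ]
50 [276 215  13  23 246] [281.80081301 227.34552846]
61 [191 227  25  10 125] [202.712 231.808]
62 [447 227  17  21 244] [454.97540984 236.44672131]
76 [455 254  13  14 108] [461.5        259.66666667]
93 [ 15 386  38  20 476] [ 33.21008403 396.07983193]
94 [ 51 399  22  21 331] [ 61.25377644 410.25981873]
95 [  0 401  38  19 412] [ 16.76699029 411.81553398]
97 [257 412  46   8 279] [280.97491039 416.07168459]
48
((559.17138671875, -203.91139221191406), (140.35914611816406, 232.67393493652344), 19.91779136657715) [[ 453.5571   -118.441605]
 [ 532.8225   -337.19754 ]
 [ 664.78564  -289.38116 ]
 [ 585.52026   -70.625244]]
((357.98565673828125, 228.6387481689453), (52.615108489990234, 86.5), 69.30455017089844)
```

View pics/c1.png

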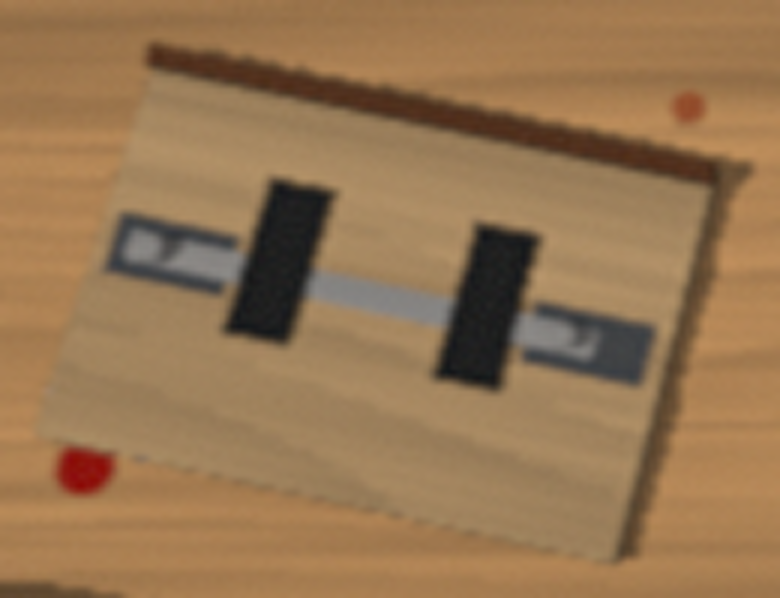

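View pics/c2.png

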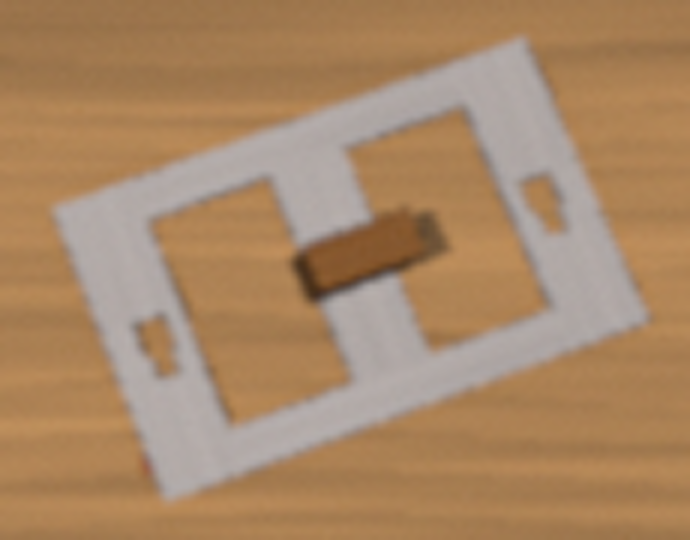

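The bed crop shows two black lino blocks, the stud bar with its heads, and the fence at the top. The bar is visibly shifted to image left. The frame's wide keyhole ends face up (world +x), and its grip is in the centre.

Run:
```python
from h import *
def find(n,roi,z=0.023):
    im=cv2.imread(f"pics/{n}0.png");C=cam(n)
    hsv=cv2.cvtColor(im,cv2.COLOR_BGR2HSV)
    m=(hsv[...,2]<55).astype(np.uint8)
    k,l,s,c=cv2.connectedComponentsWithStats(m);out=[]
    for i in range(1,k):
        if s[i,4]>60 and roi[0]<c[i][0]<roi[1] and roi[2]<c[i][1]<roi[3]:
            pts=np.column_stack(np.where(l==i))[:,::-1]
            W=np.array([onz(C,p,z)[:2] for p in pts],np.float32)*1000
            rc=cv2.minAreaRect(W);print(n,s[i],c[i],rc, W.mean(0));out.append(W.mean(0))
    return out
for n,roi in(("top",(140,270,180,285)),("scene",(235,325,165,215))):
    o=find(n,roi)
    if len(o)==2:
        a,b=o if o[0][1]<o[1][1] else o[::-1]
        d=b-a;d/=np.hypot(*d);x=np.array([d[1],-d[0]]);c=(a+b)/2-7*x
        print("bed",c,"yaw",np.degrees(np.arctan2(x[1],x[0])),np.hypot(*(b-a)))
C=cam("top")
for p in((165,247),(578,337)):
    print(onz(C,(140+p[0]/6,180+p[1]/5.7),0.0325))
# frame in scene: keyholes check
im=cv2.imread("pics/scene0.png")
cv2.imwrite("pics/s1.png",cv2.resize(im[160:305,170:335],None,fx=4.5,fy=4.1,interpolation=cv2.INTER_CUBIC))
```

```text
top [178 212  17  28 252] [185.98412698 225.53174603] ((567.1309814453125, 255.92788696289062), (25.91830062866211, 70.52644348144531), 76.04469299316406) [566.59436 256.30258]
top [213 220  16  28 250] [220.66  233.576] ((545.4376220703125, 162.88507080078125), (25.925025939941406, 70.79334259033203), 78.20281982421875) [544.5544  162.87428]
bed [548.76135 211.19565] yaw -13.273549 95.992744
[0.57092239 0.30312267 0.0325    ]
[0.52815152 0.1195833  0.0325    ]
```

View pics/s1.png

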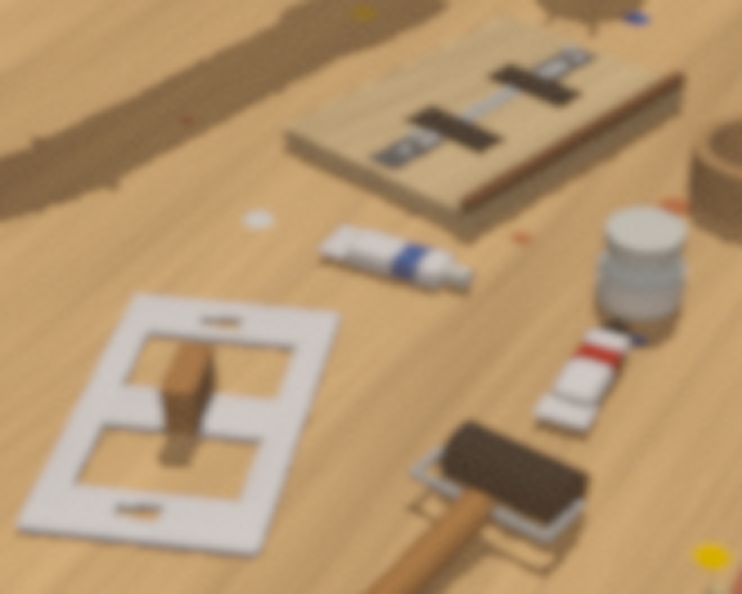

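```bash
cat >> h.py <<'E'
def down(yd):  # tool y at angle yd (deg), z down
    a=np.radians(yd);y=np.array([np.cos(a),np.sin(a),0]);z=np.array([0,0,-1.]);x=np.cross(y,z);return np.column_stack([x,y,z])
def row(p,yd):
    o=r.get_obs();M=R.from_rotvec(o["orientation"]).as_matrix()
    w=R.from_matrix(M.T@down(yd)).as_rotvec()/np.pi
    s=M.T@(np.array(p)-o["tcp_pos"])/0.2
    print("clock",round(o["clock"],2),"pos",o["tcp_pos"].round(4),"F",o["contact_force"].round(2),"Mz",o["moment"].round(2),"gw",round(o["grip_width"],4))
    print("row w",w.round(4),"s",s.round(4),"rowsmin",np.linalg.norm(s)*4,np.linalg.norm(w)*180/8.59)
E
python3 -c "
from h import *
row((0.556,0.25,0.25),-13.3)"
```

```text
clock 0.1 pos [0.2538 0.6249 0.2304] F [ 0.28 -0.16  0.59] Mz [ 0.   -0.01  0.02] gw 0.0853
row w [-4.000e-04  4.000e-04  4.511e-01] s [-2.1052 -1.1684 -0.0958] rowsmin 9.638574076287263 9.45265157124399
```

```bash
python3 -m jog '[0,0,0.23,-1,-0.55,-0.09,1,0,0,0.23,-1,-0.55,-0.09,1,0,0,0.23,-1,-0.55,-0.09,1,0,0,0.23,-1,-0.55,-0.09,1,0,0,0.23,-1,-0.55,-0.09,1,0,0,0.23,-1,-0.55,-0.09,1]'; python3 -c "
from h import *
row((0.556,0.25,0.25),-13.3)"
```

```text
clock: 0.7
tcp_pos: [0.4021, 0.4426, 0.249]
orientation: [1.667, 2.659, -0.003]
contact_force: [0.0, -0.3, -0.7]
grip_width: 0.0851
clock 0.7 pos [0.4021 0.4426 0.249 ] F [ 0.04 -0.31 -0.71] Mz [ 0.   -0.02  0.01] gw 0.0851
row w [0.0004 0.0012 0.2174] s [-1.2022e+00  2.7310e-01 -4.0000e-04] rowsmin 4.931339161013586 4.555244600532216
```

```bash
python3 -m jog '[0,0,0.217,-1,0.24,0,1,0,0,0.217,-1,0.24,0,1,0,0,0.217,-1,0.24,0,1,0,0,0.217,-1,0.24,0,1,0,0,0.217,-1,0.24,0,1,0,0,0.217,-1,0.24,0,1]'
python3 - <<'E'
from h import *
row((0.556,0.25,0.25),-13.3)
o=r.get_obs();im=r.grab_frame("wrist");cv2.imwrite("pics/w1.png",im[:,:,::-1])
np.save("w1o.npy",np.r_[o["tcp_pos"],o["orientation"]])
C=cam("wrist",o);print("qvel",abs(o["qvel"]).max())
c=np.array([.5488,.2112]);a=np.radians(-13.27);X=np.array([np.cos(a),np.sin(a)]);Y=np.array([-X[1],X[0]])
for y in(-94,94):print(proj(C,np.r_[c+Y*y/1000,.0325]))
E
```

```text
clock: 1.3
tcp_pos: [0.5336, 0.2814, 0.2495]
orientation: [2.463, 1.943, -0.002]
contact_force: [0.1, 1.0, -0.0]
grip_width: 0.0854
clock 1.3 pos [0.5336 0.2814 0.2495] F [ 0.08  1.04 -0.  ] Mz [ 0.   -0.01  0.03] gw 0.0854
row w [ 0.0008  0.0013 -0.0009] s [-0.1266  0.1455 -0.0017] rowsmin 0.7716842207161309 0.03763339388254728
qvel 0.07886342689877959
[299.73698485 316.86241209]
[303.73679164 147.66731443]
```

View pics/w1.png

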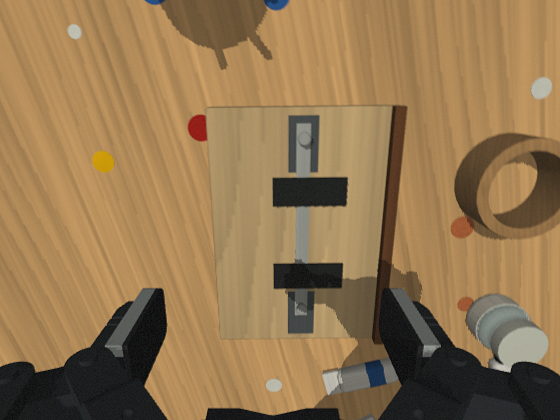

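The wrist view shows the whole bed, with stud heads near (305,139) and (301,309) and the fence along x≈390. I'll zoom in to measure.

Run:
```python
from h import *
im=cv2.imread("pics/w1.png")
a=cv2.resize(im[105:180,270:345],None,fx=8,fy=8,interpolation=cv2.INTER_CUBIC)
b=cv2.resize(im[275:350,265:340],None,fx=8,fy=8,interpolation=cv2.INTER_CUBIC)
cv2.imwrite("pics/w1z.png",cv2.resize(np.hstack([a,b]),None,fx=.66,fy=.66))
o=np.load("w1o.npy");C=cam("wrist",dict(tcp_pos=o[:3],orientation=o[3:]))
hsv=cv2.cvtColor(im,cv2.COLOR_BGR2HSV)
m=(hsv[...,2]<55).astype(np.uint8)
k,l,s,c=cv2.connectedComponentsWithStats(m);P=[]
for i in range(1,k):
    if 260<c[i][0]<360 and 160<c[i][1]<300 and s[i,4]>500:
        pts=np.column_stack(np.where(l==i))[:,::-1]
        W=np.array([onz(C,p,.023)[:2] for p in pts],np.float32)*1000
        print(s[i],cv2.minAreaRect(W));P.append(np.array(cv2.minAreaRect(W)[0]))
a,b=sorted(P,key=lambda q:q[1]);d=b-a;print(np.hypot(*d));d/=np.hypot(*d);x=np.array([d[1],-d[0]]);print("bed",(a+b)/2-7*x,np.degrees(np.arctan2(x[1],x[0])))
# bed corners at z=.02 from eye
for p in((207,107),(222,339)):print(onz(C,p,.02))
```

```text
[ 273  178   74   28 2039] ((567.338134765625, 256.1169128417969), (28.444969177246094, 74.44619750976562), 76.51545715332031)
[ 274  264   68   25 1639] ((546.1689453125, 162.26678466796875), (29.540477752685547, 74.66824340820312), 76.47687530517578)
96.20800975150804
bed [549.92509718 210.73209812] -12.71112536727473
[0.48904231 0.36002417 0.02      ]
[0.43061933 0.10311154 0.02      ]
```

View pics/w1z.png

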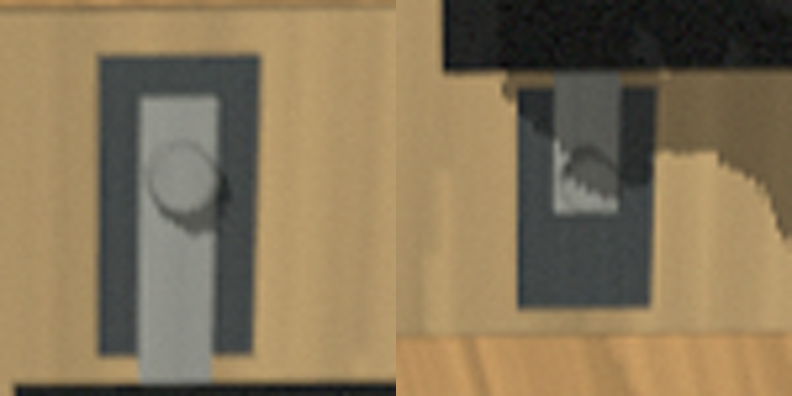

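Run:
```python
from h import *
o=np.load("w1o.npy");C=cam("wrist",dict(tcp_pos=o[:3],orientation=o[3:]))
q=[onz(C,p,.0325)[:2]*1000 for p in((304.2,138.4),(301.4,307.3))]
d=q[0]-q[1];m=(q[0]+q[1])/2;print(q,m,np.hypot(*d),np.degrees(np.arctan2(-d[0],d[1])))
c=np.array([549.9,210.7]);print((m-c)@d/np.hypot(*d),)
# dark pockets / bar ends at z=.02
for p in((289,115.5),(319,115.5),(318,172),(288.7,172)): print(onz(C,p,.02)[:2])
row((.559-.003,-.204,.25),19.9)
```

```text
[array([572.60846274, 311.14366043]), array([531.59399547, 131.31026097])] [552.1012291 221.2269607] 184.45118076582742 -12.847654070207629
10.752879758350291
[0.56354924 0.33410987]
[0.59165486 0.32738311]
[0.57997258 0.27337094]
[0.55117309 0.28027553]
clock 1.35 pos [0.5321 0.2839 0.2493] F [-0.86  0.52  1.08] Mz [ 0.05  0.05 -0.02] gw 0.0857
row w [ 1.000e-04  1.200e-03 -1.834e-01] s [-2.3486  0.6696  0.0053] rowsmin 9.768815205545904 3.8427453838361827
```

Second stud is in the gripper's shadow and the arm was still drifting. I'll take a second, settled look with the shadow shifted away.

```bash
python3 -m jog '[0,0,0,0.1,0.3,0,1,0,0,0,0.1,0.3,0,1,0,0,0,0.1,0.3,0,1,0,0,0,0.1,0.3,0,1,0,0,0,0.1,0.3,0,1]'
python3 - <<'E'
from h import *
o=r.get_obs();print(abs(o["qvel"]).max());im=r.grab_frame("wrist")[:,:,::-1].copy();cv2.imwrite("pics/w2.png",im)
np.save("w2o.npy",np.r_[o["tcp_pos"],o["orientation"]])
C=cam("wrist",o)
hsv=cv2.cvtColor(im,cv2.COLOR_BGR2HSV)
m=(hsv[...,2]<55).astype(np.uint8)
k,l,s,c=cv2.connectedComponentsWithStats(m);P=[]
for i in range(1,k):
    if 180<c[i][0]<360 and 120<c[i][1]<320 and 1000<s[i,4]<3000:
        pts=np.column_stack(np.where(l==i))[:,::-1]
        W=np.array([onz(C,p,.023)[:2] for p in pts],np.float32)*1000
        print(s[i],cv2.minAreaRect(W));P.append(np.array(cv2.minAreaRect(W)[0]))
a,b=sorted(P,key=lambda q:q[1])[:2];d=b-a;print(np.hypot(*d));d/=np.hypot(*d);x=np.array([d[1],-d[0]]);bc=(a+b)/2-7*x;print("bed",bc,np.degrees(np.arctan2(x[1],x[0])))
t=[]
for y in(104,-84):
    u,v=proj(C,np.r_[(bc+y*d)/1000,.0325]);u0,v0=int(u)-25,int(v)-25;print((u,v),(u0,v0))
    t.append(cv2.resize(im[v0:v0+50,u0:u0+50],None,fx=8,fy=8,interpolation=cv2.INTER_CUBIC))
cv2.imwrite("pics/w2z.png",np.hstack(t))
E
```

```text
clock: 1.85
tcp_pos: [0.5934, 0.2913, 0.2491]
orientation: [2.456, 1.956, -0.004]
contact_force: [0.4, -0.0, -0.3]
grip_width: 0.0852
0.00940573507223865
[ 219  201   74   27 1946] ((567.7650146484375, 255.56993103027344), (28.46523094177246, 75.18787384033203), 77.103515625)
[ 223  283   68   25 1580] ((546.24267578125, 162.35598754882812), (30.57950210571289, 74.94995880126953), 77.10357666015625)
95.66634899313411
bed [550.18329012 210.5377698 ] -13.00128637476621
(np.float64(247.32624216455628), np.float64(162.10820911787397)) (222, 137)
(np.float64(250.59547154263754), np.float64(327.7190198408117)) (225, 302)
```

View pics/w2z.png

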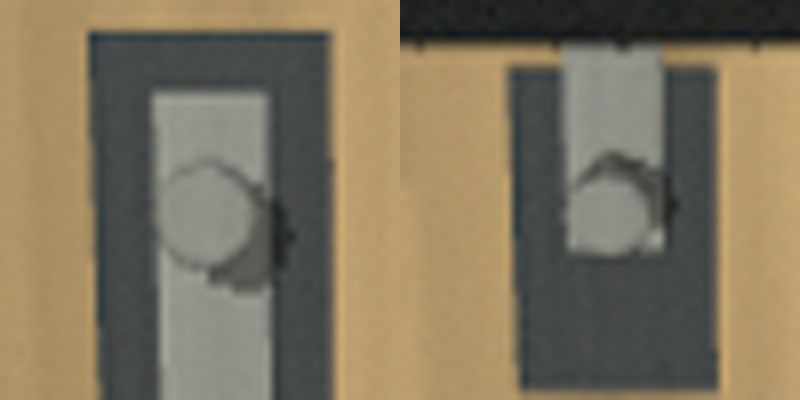

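Both heads are clear in this view, at pixels (247.4,163.4) and (250.6,328.5).

Run:
```python
from h import *
o=np.load("w2o.npy");C=cam("wrist",dict(tcp_pos=o[:3],orientation=o[3:]))
q=[onz(C,p,.0325)[:2]*1000 for p in((247.4,163.4),(250.6,328.5))]
d=q[0]-q[1];m=(q[0]+q[1])/2;print(q,m,np.hypot(*d),np.degrees(np.arctan2(-d[0],d[1])))
d/=np.hypot(*d)
for c in ([550.18,210.54],[549.9,210.7]):print((m-c)@d,(m-c)@np.array([d[1],-d[0]]))
row((.559-.02,-.204,.25),19.9)
```

```text
[array([573.34286278, 310.63494128]), array([531.04075715, 127.68548246])] [552.19180996 219.16021187] 187.77638994653628 -13.019293760643851
8.851841780825575 0.018140891931083362
8.759032861461574 0.3269879487188562
clock 1.9 pos [0.5936 0.2909 0.2493] F [-0.3  -0.72 -0.02] Mz [ 0.01  0.05 -0.06] gw 0.0854
row w [-0.0002  0.0009 -0.1825] s [-2.473   0.2883  0.0039] rowsmin 9.958834596984197 3.8241057162003442
```

```bash
python3 -m jog '[0,0,0,-1,0.116,0,1,0,0,0,-1,0.116,0,1,0,0,0,-1,0.116,0,1,0,0,0,-1,0.116,0,1,0,0,0,-1,0.116,0,1]' && python3 -m jog '[0,0,-0.1825,-1,0.116,0,1,0,0,-0.1825,-1,0.116,0,1,0,0,-0.1825,-1,0.116,0,1,0,0,-0.1825,-1,0.116,0,1,0,0,-0.1825,-1,0.116,0,1]'; python3 -c "
from h import *
row((.559,-.204,.25),19.9)
print('view',end=' ');row((.559-.02,-.204+.04,.25),19.9)"
```

```text
clock: 2.4
tcp_pos: [0.5702, 0.0822, 0.251]
orientation: [2.465, 1.942, -0.005]
contact_force: [0.6, 0.2, 0.2]
grip_width: 0.0854
clock: 2.9
tcp_pos: [0.544, -0.1235, 0.2528]
orientation: [1.819, 2.556, -0.007]
contact_force: [-0.5, -0.7, -1.0]
grip_width: 0.0855
clock 2.9 pos [ 0.544  -0.1235  0.2528] F [-0.54 -0.7  -0.96] Mz [-0.01  0.03 -0.01] gw 0.0855
row w [-0.0004  0.002  -0.0043] s [-0.4048 -0.0613  0.0169] rowsmin 1.6388728746454406 0.09938598364126283
view clock 2.9 pos [ 0.544  -0.1235  0.2528] F [-0.54 -0.7  -0.96] Mz [-0.01  0.03 -0.01] gw 0.0855
row w [-0.0004  0.002  -0.0043] s [-0.183  -0.0902  0.0155] rowsmin 0.8185974600417643 0.09938598364126283
```

```bash
python3 -m jog '[0,0.002,-0.004,-0.18,-0.06,0.015,1,0,0.002,-0.004,-0.18,-0.06,0.015,1,0,0.002,-0.004,-0.18,-0.06,0.015,1,0,0.002,-0.004,-0.18,-0.06,0.015,1]'
python3 - <<'E'
from h import *
o=r.get_obs();print(abs(o["qvel"]).max());im=r.grab_frame("wrist")[:,:,::-1].copy();cv2.imwrite("pics/w3.png",im)
C=cam("wrist",o);np.save("w3o.npy",np.r_[o["tcp_pos"],o["orientation"]])
hsv=cv2.cvtColor(im,cv2.COLOR_BGR2HSV)
m=((hsv[...,1]<60)&(hsv[...,2]>110)).astype(np.uint8)
k,l,s,c=cv2.connectedComponentsWithStats(m)
for i in range(1,k):
    if s[i,4]>3000:
        pts=np.column_stack(np.where(l==i))[:,::-1]
        W=np.array([onz(C,p,.006)[:2] for p in pts],np.float32)*1000
        print(s[i],cv2.minAreaRect(W))
E
```

```text
clock: 3.3
tcp_pos: [0.5448, -0.1596, 0.2501]
orientation: [-1.802, -2.572, 0.0]
contact_force: [0.0, 0.4, 0.0]
grip_width: 0.0856
0.010986949413886352
[  201   106   141   203 14087] ((559.638427734375, -204.93698120117188), (140.02101135253906, 230.49212646484375), 19.96879768371582)
```

View pics/w3.png

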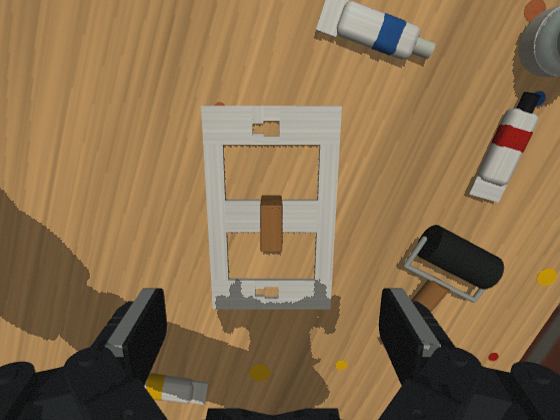

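The frame is at about (0.560,-0.2055) with yaw 20.0°, and the grip is free with clear space around it. Descending now.

```bash
python3 -c "
from h import *
row((.5598,-.2055,.08),19.97)"
```

```text
clock 3.35 pos [ 0.5448 -0.1594  0.25  ] F [-0.97  1.12 -0.13] Mz [ 0.08 -0.03 -0.01] gw 0.0855
row w [-0.0003 -0.0002  0.0001] s [-0.2428 -0.0076  0.85  ] rowsmin 3.5362589438038796 0.008091495642041075
```

```bash
python3 -m jog '[0,0,0,-0.243,-0.008,0.2,1,0,0,0,-0.243,-0.008,0.5,1,0,0,0,-0.243,-0.008,0.85,1,0,0,0,-0.243,-0.008,0.85,1,0,0,0,-0.243,-0.008,0.85,1,0,0,0,-0.243,-0.008,0.85,1,0,0,0,-0.243,-0.008,0.85,1]'; python3 -c "
from h import *
row((.5598,-.2055,.013),19.97)"
```

```text
clock: 4.05
tcp_pos: [0.5617, -0.2055, 0.0825]
orientation: [1.8, 2.572, 0.002]
contact_force: [0.8, -0.2, -0.4]
grip_width: 0.0854
clock 4.05 pos [ 0.5617 -0.2055  0.0825] F [ 0.8  -0.24 -0.39] Mz [-0.04 -0.01  0.04] gw 0.0854
row w [0.0008 0.0004 0.0004] s [ 0.0037 -0.0098  0.3474] rowsmin 1.390245264614186 0.020782019895004354
```

```bash
python3 -m jog '[0.001,0,0,0.004,-0.01,0.15,1,0.001,0,0,0.004,-0.01,0.3,1,0.001,0,0,0.004,-0.01,0.347,1,0.001,0,0,0.004,-0.01,0.347,1,0.001,0,0,0.004,-0.01,0.347,1,0.001,0,0,0.004,-0.01,0.347,0,0.001,0,0,0.004,-0.01,0.347,0,0.001,0,0,0.004,-0.01,0.347,0,0.001,0,0,0.004,-0.01,0.347,0,0.001,0,0,0.004,-0.01,0.347,0,0.001,0,0,0.004,-0.01,0.347,0,0.001,0,0,0.004,-0.01,0.347,0]' 80; python3 -c "
from h import *
row((.5598,-.2055,.013),19.97)"
```

```text
clock: 5.25
tcp_pos: [0.5599, -0.2057, 0.0135]
orientation: [1.801, 2.573, -0.002]
contact_force: [-0.2, 0.6, 5.6]
grip_width: 0.0207
clock 5.25 pos [ 0.5599 -0.2057  0.0135] F [-0.15  0.63  5.62] Mz [0.03 0.3  0.03] gw 0.0207
row w [-0.0001  0.0005  0.0004] s [ 0.001  -0.0004  0.0027] rowsmin 0.01163576327729118 0.012545384234365428
```

```bash
python3 -m jog '[0,0,0,0,0,-0.1,0,0,0,0,0,0,-0.3,0,0,0,0,0,0,-0.55,0,0,0,0,0,0,-0.75,0,0,0,0,0,0,-0.8,0,0,0,0,0,0,-0.8,0,0,0,0,0,0,-0.8,0,0,0,0,0,0,-0.8,0]'
python3 - <<'E'
from h import *
row((.5522,.2192,.17),-13.02)
im=r.grab_frame("wrist")[:,:,::-1].copy();cv2.imwrite("pics/w4.png",im)
E
```

```text
clock: 6.05
tcp_pos: [0.5584, -0.2047, 0.171]
orientation: [-1.799, -2.572, 0.004]
contact_force: [-1.6, 0.4, -3.0]
grip_width: 0.0211
clock 6.05 pos [ 0.5584 -0.2047  0.171 ] F [-1.62  0.44 -3.04] Mz [ 0.05 -0.    0.01] gw 0.0211
row w [-1.300e-03  1.000e-04  1.837e-01] s [2.0014 0.6976 0.0041] rowsmin 8.47810148488422 3.850146323192869
```

View pics/w4.png

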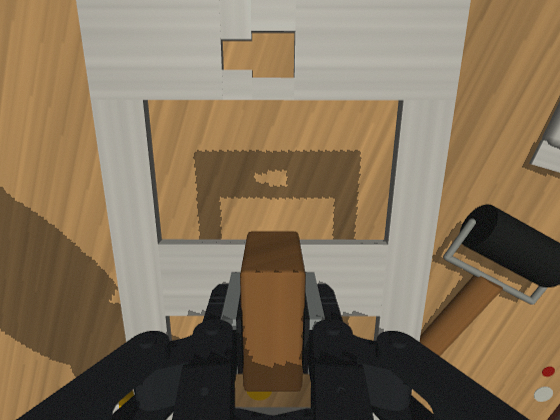

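The wrist view shows the frame held level, with the +y keyhole's wide end at about (252–295, 31–77). That gives me the in-hand pose.

```bash
cat >> h.py <<'E'
def tray(uv,z):  # pixel -> tool coords on tool plane z
    c=r.calibration("wrist");K=c["K"];T=c["T_tool_cam"]
    d=T[:3,:3]@np.array([(uv[0]-K[0,2])/K[0,0],-(uv[1]-K[1,2])/K[1,1],-1.]);o=T[:3,3];return (o+d*(z-o[2])/d[2])*1000
E
python3 - <<'E'
from h import *
im=cv2.imread("pics/w4.png");cv2.imwrite("pics/w4z.png",cv2.resize(im[10:120,140:410],None,fx=2.9,fy=4,interpolation=cv2.INTER_CUBIC))
for p in((252,31),(295,31),(294.5,77.5),(252,77)):print(tray(p,.0075).round(1))
print("window far edge",tray((146,100),.0075).round(1),tray((402,100),.0075).round(1))
print("window near edge",tray((158,241),.0075).round(1),tray((388,241),.0075).round(1))
E
```

```text
[102.   -7.3   7.5]
[102.    8.3   7.5]
[86.1  8.4  7.5]
[86.3 -7.6  7.5]
window far edge [ 78.  -48.5   7.5] [78.  49.9  7.5]
window near edge [ 19.6 -49.5   7.5] [19.6 50.2  7.5]
```

View pics/w4z.png

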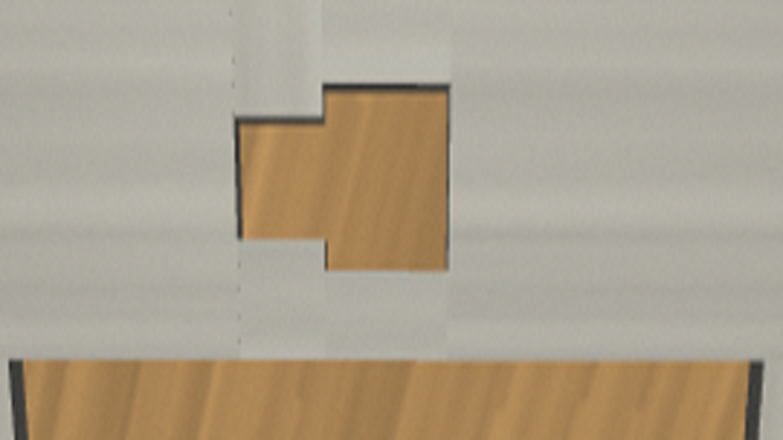

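```bash
python3 -m jog '[0,0,0,0.25,0.09,0,0,0,0,0,0.5,0.17,0,0,0,0,0,0.75,0.26,0,0,0,0,0,0.98,0.34,0,0,0,0,0,0.98,0.34,0,0,0,0,0,0.98,0.34,0,0]' && python3 -m jog '[0,0,0.04,0.23,0.09,0,0,0,0,0.08,0.47,0.17,0,0,0,0,0.12,0.7,0.26,0,0,0,0,0.16,0.92,0.34,0,0,0,0,0.184,0.98,0.35,0,0,0,0,0.184,0.98,0.35,0,0,0,0,0.184,0.98,0.35,0,0]';  python3 - <<'E'
from h import *
row((.5518,.2193,.08),-13.02)
E
```

```text
clock: 6.7
tcp_pos: [0.5546, 0.0054, 0.1698]
orientation: [-1.792, -2.575, 0.006]
contact_force: [-0.1, -0.8, -3.7]
grip_width: 0.0209
clock: 7.4
tcp_pos: [0.5525, 0.2107, 0.1691]
orientation: [-2.455, -1.958, 0.011]
contact_force: [0.0, -0.2, -2.7]
grip_width: 0.0209
clock 7.4 pos [0.5525 0.2107 0.1691] F [ 0.   -0.25 -2.7 ] Mz [-0.07 -0.03  0.02] gw 0.0209
row w [-0.0018  0.0014  0.001 ] s [ 0.0428 -0.0104  0.4453] rowsmin 1.7899473597848872 0.05208681706675811
```

```bash
python3 -m jog '[-0.002,0.001,0.001,0.043,-0.01,0.1,0,-0.002,0.001,0.001,0.043,-0.01,0.25,0,-0.002,0.001,0.001,0.043,-0.01,0.4,0,-0.002,0.001,0.001,0.043,-0.01,0.5,0,-0.002,0.001,0.001,0.043,-0.01,0.52,0,-0.002,0.001,0.001,0.043,-0.01,0.52,0,-0.002,0.001,0.001,0.043,-0.01,0.52,0,-0.002,0.001,0.001,0.043,-0.01,0.52,0]';  python3 - <<'E'
from h import *
row((.5518,.2193,.08),-13.02)
o=r.get_obs();print(abs(o["qvel"]).max())
im=r.grab_frame("wrist")[:,:,::-1].copy();cv2.imwrite("pics/w5.png",im)
cv2.imwrite("pics/w5z.png",cv2.resize(im[0:130,180:350],None,fx=4.5,fy=4.5,interpolation=cv2.INTER_CUBIC))
np.save("w5o.npy",np.r_[o["tcp_pos"],o["orientation"]])
E
```

```text
clock: 8.2
tcp_pos: [0.5529, 0.2191, 0.0664]
orientation: [2.458, 1.953, 0.003]
contact_force: [0.0, 0.0, -3.1]
grip_width: 0.0209
clock 8.2 pos [0.5529 0.2191 0.0664] F [ 0.03  0.03 -3.12] Mz [-0.02  0.04 -0.02] gw 0.0209
row w [ 0.0008 -0.0001 -0.0002] s [-0.0002 -0.0056 -0.0678] rowsmin 0.27204188909426563 0.016681692879816908
0.00832944535084049
```

View pics/w5.png

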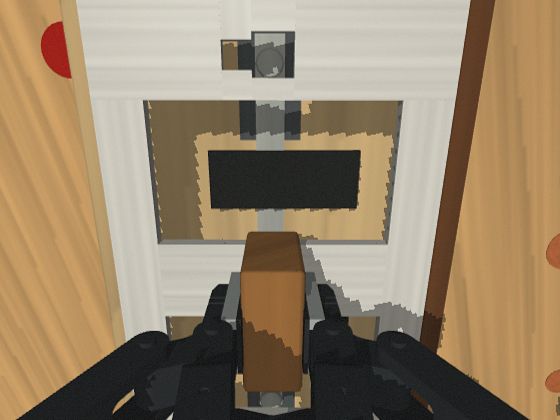

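View pics/w5z.png

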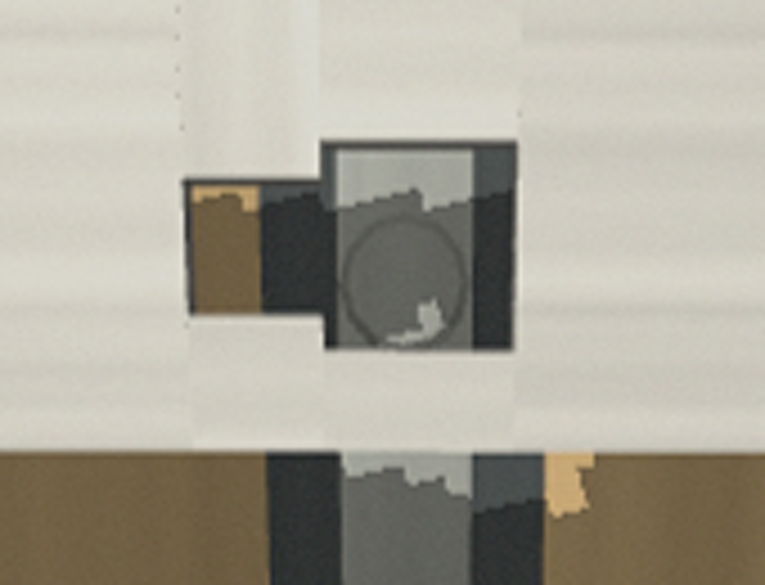

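The stud head shows through the keyhole at about (269.4,61.8). I'll compute its offset in tool axes.

Run:
```python
from h import *
print("stud",tray((269.4,61.8),.0664-.0325))
# keyhole corners now (crop px)
for p in((321,142),(517,142),(514,350),(324,350)):print(tray((180+p[0]/4.5-.4,p[1]/4.5-.4),.0075).round(1))
print("rim depth check")
```

```text
stud [93.54094021 -1.05296557 33.9       ]
[102.   -7.5   7.5]
[102.    8.3   7.5]
[86.3  8.3  7.5]
[86.3 -7.6  7.5]
rim depth check
```

```bash
python3 -m jog '[0.001,0,0,-0.003,-0.007,0.02,0,0.001,0,0,-0.003,-0.007,0.04,0,0.001,0,0,-0.003,-0.007,0.06,0,0.001,0,0,-0.003,-0.007,0.082,0,0.001,0,0,-0.003,-0.007,0.082,0,0.001,0,0,-0.003,-0.007,0.082,0,0.001,0,0,-0.003,-0.007,0.082,0]';  python3 - <<'E'
from h import *
row((.5513,.2187,.0335),-13.02)
o=r.get_obs()
im=r.grab_frame("wrist")[:,:,::-1].copy()
cv2.imwrite("pics/w6z.png",cv2.resize(im[0:130,180:350],None,fx=4.5,fy=4.5,interpolation=cv2.INTER_CUBIC))
E
```

```text
clock: 8.95
tcp_pos: [0.5514, 0.2191, 0.05]
orientation: [-2.459, -1.954, 0.0]
contact_force: [0.3, 0.1, -2.8]
grip_width: 0.0209
clock 8.95 pos [0.5514 0.2191 0.05  ] F [ 0.33  0.09 -2.82] Mz [ 0.05  0.02 -0.01] gw 0.0209
row w [-0.0003 -0.0001 -0.0001] s [-0.0019  0.0001  0.0823] rowsmin 0.3293273246731139 0.006289366126759303
```

View pics/w6z.png

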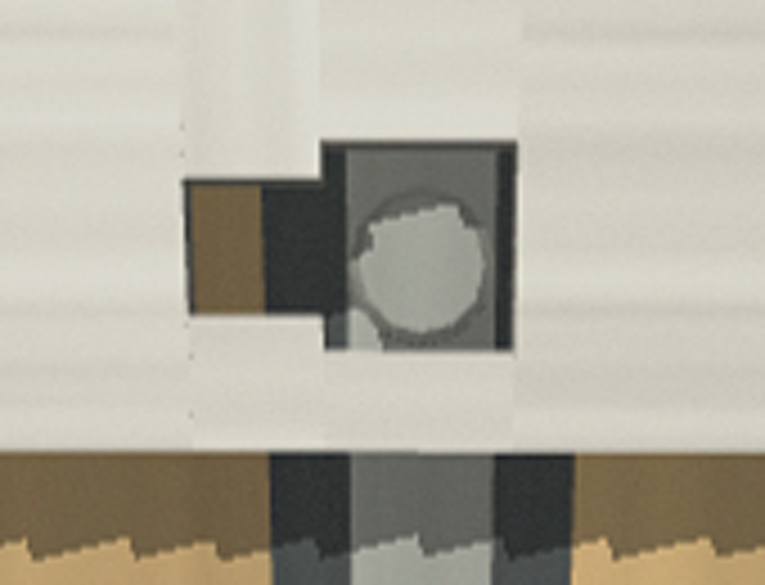

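Run:
```python
from h import *
print("stud",tray((273.2,58.5),.0175))
```

```text
stud [93.61682592  0.57760363 17.5       ]
```

```bash
python3 -m jog '[0,0,0,-0.0025,0.001,0.005,0,0,0,0,-0.0025,0.001,0.01,0,0,0,0,-0.0025,0.001,0.015,0,0,0,0,-0.0025,0.001,0.02,0,0,0,0,-0.0025,0.001,0.025,0,0,0,0,-0.0025,0.001,0.03,0,0,0,0,-0.0025,0.001,0.032,0,0,0,0,-0.0025,0.001,0.032,0]';  python3 - <<'E'
from h import *
row((.5513,.2187,.0335),-13.02)
im=r.grab_frame("wrist")[:,:,::-1].copy()
cv2.imwrite("pics/w7z.png",cv2.resize(im[0:130,180:350],None,fx=4.5,fy=4.5,interpolation=cv2.INTER_CUBIC))
E
```

```text
clock: 9.8
tcp_pos: [0.5514, 0.2185, 0.0435]
orientation: [-2.459, -1.954, 0.0]
contact_force: [1.0, 0.2, -3.6]
grip_width: 0.0208
clock 9.8 pos [0.5514 0.2185 0.0435] F [ 0.99  0.23 -3.58] Mz [ 0.   -0.    0.01] gw 0.0208
row w [-0.0003 -0.0001 -0.0001] s [ 0.0007 -0.0007  0.0502] rowsmin 0.20072632583487005 0.006573947341001536
```

View pics/w7z.png

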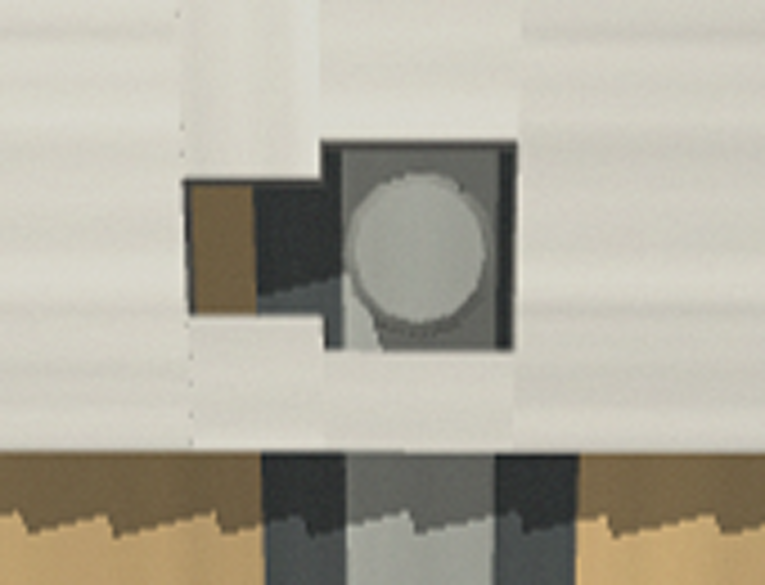

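The head is centred in the hole and there's no contact force 2.5 mm below head height. Continuing down.

```bash
python3 -m jog '[0,0,0,0,0,0.006,0,0,0,0,0,0,0.012,0,0,0,0,0,0,0.018,0,0,0,0,0,0,0.022,0,0,0,0,0,0,0.022,0]'; python3 -m jog '[0,0,0,0,0,0.005,0,0,0,0,0,0,0.01,0,0,0,0,0,0,0.015,0,0,0,0,0,0,0.02,0,0,0,0,0,0,0.02,0]'; python3 -c "
from h import *
row((.5513,.2187,.0335),-13.02)"
```

```text
clock: 10.35
tcp_pos: [0.5514, 0.2185, 0.039]
orientation: [-2.458, -1.954, 0.001]
contact_force: [-0.0, 0.1, -2.7]
grip_width: 0.021
clock: 10.85
tcp_pos: [0.5513, 0.2185, 0.0349]
orientation: [-2.459, -1.954, 0.001]
contact_force: [-0.4, 0.2, -3.5]
grip_width: 0.0212
clock 10.85 pos [0.5513 0.2185 0.0349] F [-0.36  0.24 -3.55] Mz [ 0.02 -0.03 -0.03] gw 0.0212
row w [-0.0004 -0.     -0.0001] s [ 0.0011 -0.0001  0.0069] rowsmin 0.027873423412085357 0.008027390665615948
```

Free all the way. Now the last millimetre or so onto the bed, in 0.4 mm steps.

```bash
python3 -m jog '[0,0,0,0,0,0.002,0,0,0,0,0,0,0.004,0,0,0,0,0,0,0.006,0,0,0,0,0,0,0.006,0]'; python3 -c "
from h import *
row((.5513,.2187,.0335),-13.02)"
```

```text
clock: 11.25
tcp_pos: [0.5513, 0.2185, 0.0337]
orientation: [-2.458, -1.954, 0.001]
contact_force: [0.0, -0.6, -3.1]
grip_width: 0.0211
clock 11.25 pos [0.5513 0.2185 0.0337] F [ 0.02 -0.57 -3.1 ] Mz [-0.04  0.02 -0.01] gw 0.0211
row w [-0.0004 -0.     -0.0001] s [ 0.001  -0.      0.0008] rowsmin 0.005113722124520596 0.008043266855821816
```

```bash
python3 -m jog '[0,0,0,0,0,0.002,0,0,0,0,0,0,0.004,0,0,0,0,0,0,0.004,0]'; python3 -c "
from h import *
row((.5513,.2187,.0335),-13.02)
im=r.grab_frame('wrist')[:,:,::-1].copy();cv2.imwrite('pics/w8.png',im)"
```

```text
clock: 11.55
tcp_pos: [0.5513, 0.2186, 0.0335]
orientation: [-2.458, -1.954, 0.001]
contact_force: [-2.0, -1.3, 5.1]
grip_width: 0.021
clock 11.55 pos [0.5513 0.2186 0.0335] F [-1.99 -1.26  5.14] Mz [-0.23  0.56 -0.01] gw 0.021
row w [-0.0004 -0.0002 -0.0001] s [ 0.0007 -0.0002  0.0002] rowsmin 0.0030821620013803605 0.010139534433250125
```

View pics/w8.png

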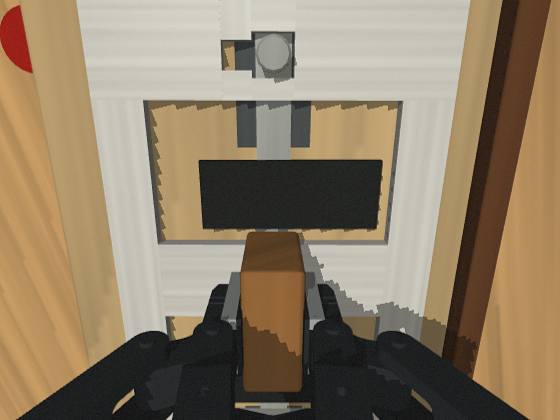

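The frame bottomed on the bed at TCP z=0.0335 with about 8 N, and the head is up through the keyhole at (273,52). Now sliding along tool +y (bed +x), slowing near the fence.

```bash
python3 -m jog '[0,0,0,0,0.005,-0.001,0,0,0,0,0,0.015,-0.001,0,0,0,0,0,0.025,-0.001,0,0,0,0,0,0.035,-0.001,0,0,0,0,0,0.045,-0.001,0,0,0,0,0,0.055,-0.001,0,0,0,0,0,0.06,-0.001,0,0,0,0,0,0.06,-0.001,0]'; python3 -c "
from h import *
row((.5513+.014*.9743,.2186-.014*.2253,.0335),-13.02)"
```

```text
clock: 12.4
tcp_pos: [0.5633, 0.2157, 0.0337]
orientation: [-2.459, -1.954, 0.0]
contact_force: [-0.3, -0.9, -2.7]
grip_width: 0.0214
clock 12.4 pos [0.5633 0.2157 0.0337] F [-0.34 -0.87 -2.67] Mz [-0.05 -0.04  0.05] gw 0.0214
row w [-0.0003 -0.0001 -0.0001] s [0.0008 0.0082 0.001 ] rowsmin 0.03313307512973265 0.0077107464771779795
```

```bash
python3 -m jog '[0,0,0,0,0.002,0,0,0,0,0,0,0.004,0,0,0,0,0,0,0.006,0,0,0,0,0,0,0.008,0,0,0,0,0,0,0.008,0,0]'; python3 -c "
from h import *
row((.5513+.014*.9743,.2186-.014*.2253,.0335),-13.02)"
```

```text
clock: 12.9
tcp_pos: [0.5649, 0.2153, 0.0337]
orientation: [-2.459, -1.954, 0.0]
contact_force: [-0.2, 0.3, -3.8]
grip_width: 0.0211
clock 12.9 pos [0.5649 0.2153 0.0337] F [-0.17  0.33 -3.83] Mz [-0.02  0.04  0.01] gw 0.0211
row w [-0.0003 -0.0002 -0.0001] s [ 0.0006 -0.0001  0.0011] rowsmin 0.00497276539561324 0.007356223912567496
```

```bash
python3 -m jog '[0,0,0,0,0.0015,0,0,0,0,0,0,0.003,0,0,0,0,0,0,0.0045,0,0,0,0,0,0,0.0045,0,0]'; python3 -c "
from h import *
row((.5513+.014*.9743,.2186-.014*.2253,.0335),-13.02)"
```

```text
clock: 13.3
tcp_pos: [0.5652, 0.2152, 0.0336]
orientation: [-2.458, -1.954, 0.002]
contact_force: [-3.0, 1.0, -0.3]
grip_width: 0.0206
clock 13.3 pos [0.5652 0.2152 0.0336] F [-2.96  0.99 -0.31] Mz [-0.04  0.63  0.11] gw 0.0206
row w [-0.0006 -0.0001 -0.    ] s [ 0.0008 -0.0016  0.0007] rowsmin 0.007616360451116654 0.01335440702636297
```

Fence contact is felt (about 3 N at 14.3 mm). A small extra push to seat it, checked by camera.

```bash
python3 -m jog '[0,0,0,0,0.002,0,0,0,0,0,0,0.004,0,0,0,0,0,0,0.004,0,0]'; python3 -c "
from h import *
row((.5513+.014*.9743,.2186-.014*.2253,.0335),-13.02)
im=r.grab_frame('wrist')[:,:,::-1].copy();cv2.imwrite('pics/w9.png',im)"
```

```text
clock: 13.6
tcp_pos: [0.5653, 0.2152, 0.0337]
orientation: [-2.457, -1.954, 0.003]
contact_force: [-6.0, -0.1, 2.3]
grip_width: 0.021
clock 13.6 pos [0.5653 0.2152 0.0337] F [-5.95 -0.06  2.27] Mz [-0.04  0.88  0.09] gw 0.021
row w [-0.0011 -0.      0.0001] s [ 0.0009 -0.0019  0.0009] rowsmin 0.008940572896866849 0.023190548789929516
```

View pics/w9.png

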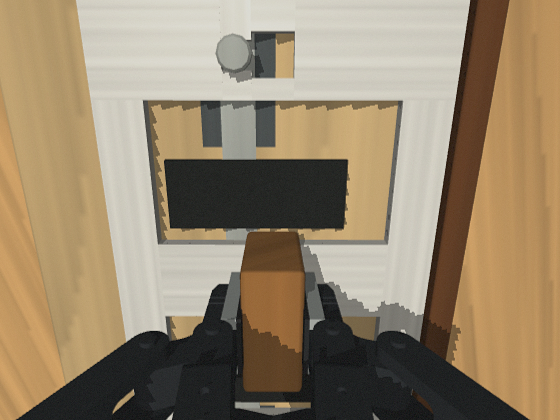

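The stud head is now over the narrow slot at (233,52), and the frame edge is against the fence with no gap. Releasing and retreating upward.

```bash
python3 -m jog '[0,0,0,0,0,0,0.6,0,0,0,0,0,0,0.6,0,0,0,0,0,0,0.6,0,0,0,0,0,0,0.6,0,0,0,0,0,0,0.6]' && python3 -m jog '[0,0,0,0,0,-0.05,0.6,0,0,0,0,0,-0.15,0.6,0,0,0,0,0,-0.35,0.6,0,0,0,0,0,-0.6,0.6,0,0,0,0,0,-0.85,0.6,0,0,0,0,0,-0.95,0.6,0,0,0,0,0,-0.95,0.6,0,0,0,0,0,-0.95,0.6,0,0,0,0,0,-0.95,0.6]'
python3 - <<'E'
from h import *
row((.55,.25,.25),-13)
o=r.get_obs();im=r.grab_frame('wrist')[:,:,::-1].copy();cv2.imwrite('pics/w10.png',im)
cv2.imwrite('pics/scene1.png',r.grab_frame('scene')[:,:,::-1]);cv2.imwrite('pics/top1.png',r.grab_frame('top')[:,:,::-1])
E
```

```text
clock: 14.15
tcp_pos: [0.5656, 0.2151, 0.0338]
orientation: [-2.457, -1.954, 0.003]
contact_force: [0.8, -0.5, 0.3]
grip_width: 0.051
clock: 15.05
tcp_pos: [0.5651, 0.2148, 0.2225]
orientation: [-2.456, -1.954, 0.006]
contact_force: [-0.3, 0.1, -0.1]
grip_width: 0.0512
clock 15.05 pos [0.5651 0.2148 0.2225] F [-0.28  0.14 -0.06] Mz [-0.01  0.01 -0.03] gw 0.0512
row w [-0.0015  0.0004 -0.    ] s [ 0.1544 -0.114  -0.1369] rowsmin 0.9429886012245391 0.032968108419002023
```

View pics/w10.png

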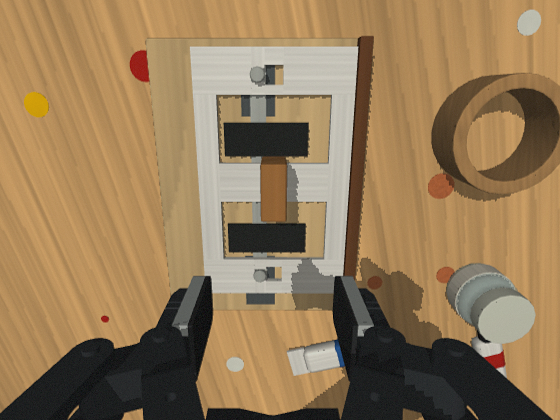

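View pics/scene1.png

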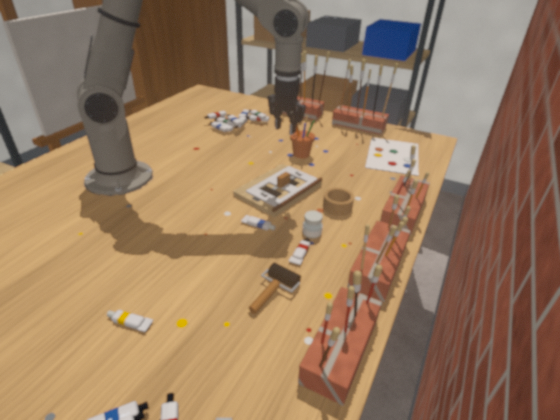

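Both heads sit over their slots at (258,74) and (260,276), the frame is against the fence, and the bystanders haven't moved. One numeric check before handing in.

Run:
```python
from h import *
o=r.get_obs();im=r.grab_frame('wrist')[:,:,::-1].copy();C=cam("wrist",o)
W=[onz(C,p,.026)[:2]*1000 for p in((190,46),(358,47))]  # far edge corners
h=[onz(C,p,.0325)[:2]*1000 for p in((258,74),(260,275.5))]
hsv=cv2.cvtColor(im,cv2.COLOR_BGR2HSV)
m=((hsv[...,1]<45)&(hsv[...,2]>120)).astype(np.uint8)
k,l,s,c=cv2.connectedComponentsWithStats(m)
i=1+np.argmax(s[1:,4]);pts=np.column_stack(np.where(l==i))[:,::-1]
P=np.array([onz(C,p,.026)[:2] for p in pts],np.float32)*1000
rc=cv2.minAreaRect(P);print(s[i],rc)
a=np.radians(-13.02);X=np.array([np.cos(a),np.sin(a)]);Y=np.array([-X[1],X[0]])
d=np.array(rc[0])-[550.1,210.6];print("bed x,y of frame",d@X,d@Y)
d=np.array(W);e=d[1]-d[0];print("edge",np.hypot(*e),np.degrees(np.arctan2(e[1],e[0])))
print("stud mid to frame x",(np.array(rc[0])-(h[0]+h[1])/2)@X)
```

```text
[  190    46   168   247 21029] ((565.6904296875, 215.60043334960938), (231.31578063964844, 139.87557983398438), 77.0121841430664)
bed x,y of frame 14.063069426493401 8.38426561067771
edge 139.52769201656366 -13.342164312334715
stud mid to frame x 12.809970028126273
```

Frame at bed x ≈ 14.1 mm, y ≈ 8.4 mm, yaw -12.99° against the bed's -13.0°. Handing in.

```bash
python3 -c "
from bench import r
print(r.hand_in())"
```

```text
the job is handed in; nothing more can be done
None
```

The frame is locked on the bed, against the fence, and released. I handed the job in at about 15 s of the 58 s allowed.

- **Placing:** I found the stud bar about 8.8 mm towards bed +y with the wrist camera. I then centred a keyhole over its stud by looking through it and lowered the frame. There was no contact force until it touched the bed, at about 8 N.
- **Sliding:** It slid about 14 mm and met the fence; the last push was about 6 N. Then I opened the fingers and backed straight up.
- **Final camera check:** The frame is at bed x ≈ 14.1 mm and y ≈ 8.4 mm, turned less than 0.1° from the bed by the outline fit. Both stud heads sit over the narrow slots, the robot is clear, and in the wrist and scene pictures the bystanders look unmoved.
- **Disagreements:** The first look at the studs put the shift at 10.8 mm, because one stud was in shadow and the arm was still moving, so I repeated it. In the last picture the frame's offset from the studs came out at 12.8 mm against 14.1 mm from the bed pose. An eyeballed frame edge read 0.3° off the bed. Both are within what I can pick out in the picture.
- **Not measured:** I did not measure flatness or stud travel directly. Flatness rests on the contact height and the pictures. The studs staying up rests on feeling no force while lowering.

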